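# Close the pin tin with its nested lids and take the outer lid off again

## Robot

A 6-joint arm with a two-finger parallel gripper is mounted at the origin on the work surface. World frame = base frame: x ahead of the robot, y to its left, z up, the work surface at z = 0. Lengths are in m, angles in rad, forces in N, time in s.
With the tool pointing down it reaches from about 0.35 to 1 m from the base axis. Payload 7.1 kg.
Tool frame: the origin (TCP) lies between the finger pads; the fingertips stand 22 mm ahead of it and the grasp point (between the pads) lies 3 mm ahead of it (arm.finger_overhang is the distance from the TCP to the fingertips, in m); y points along the fingers, x is the direction in which the jaws open and shut, and the axes are right-handed (so a half turn about y gives the same grasp; the last joint's range is limited). The gripper opens to 85 mm and grips with 20 to 120 N. Pads are 22 mm wide; open, the fingers measure 114 mm over their backs; the gripper's body (76 mm by 85 mm) begins 54 mm behind the grasp point. The pads swing forward as they close: fully open they stand 13 mm farther back than shut.
Start: joints at [1.196, 0.423, 1.63, -0, 1.089, -0.019], TCP at [0.218, 0.586, 0.253] pointing down, gripper open.
Joint ranges: [-3, 3], [-0.9, 2.11], [0.09, 2.58], [-1.31, 4.45], [0.11, 2.69], [-2.54, 2.54]. Speed limits (rad/s): [2.39, 2.39, 3.01, 3.14, 3.14, 3.14].

## Interface

Orientations are given as a rotation vector (axis times angle).
In Python, from cell import arm gives the robot as it stands.
- The arm moves only by the tool play_rows, never from a script. Its argument "increments" is a list of rows, each an object with "travel": the shift along the tool's x, y, z in units of 0.4 m (1.0 is 0.4 m), a list of three; "spin": the turn about the tool's y in units of 360 degrees (1.0 is 360 degrees); "grip": the opening in per cent of the stroke, from 0 (shut) to 100 (fully open). In form: [{"travel": [tx, ty, tz], "spin": spin, "grip": grip}, ...]. A call has 1 to 10 rows; each row shifts and turns the commanded pose from where the row before left it, along the tool's axes as they then stand; what a row does not reach is not made up. A row lasts 1/8 s, in which the tool goes at most 62.5 mm and 10.7 degrees, less where a joint would pass 70% of its speed; a pose out of reach is approached as far as the arm can. A call with a number of a shift or a turn outside -1 to 1 is refused whole. A call with a gripper value outside its range is refused whole. The fingers move at their own pace and stop on an object; "grip_force" is the grip in N (left out, the last holds). Time passes only in rows, so rows that do not move let the fingers close. It gives the time, the measured TCP pose, the force and the opening at its end, in the units of the state.
- arm.get_obs(): the state, without advancing time (a new reading comes with each control period).
- arm.read_camera(name): name is "scene" or "top"; returns a dict with "color" (420x560x3 uint8, red, green, blue), "K" (3x3 intrinsics, pixels), "world_from_camera" (4x4, takes a point from camera to world coordinates). Camera axes: x right, y down, z forward; pixel columns grow to the right and rows downward; lengths in m; the calibration is good to about 2 mm. A picture is of the moment at which its call begins. There is no depth.
- arm.finish_job(): hands the job in, once; it reports no verdict.
The state is a dict: "time_s": time; "q": joint angles; "joint_velocities": joint speeds; "joint_torque": joint torques, N m; "eef_pos": TCP position; "eef_rot": TCP orientation; "ft_force": force on the tool from outside, world axes, zero at the start; "torque": the same for the moment, N m; "finger_gap": finger opening in m.
Only numpy, scipy, OpenCV 4.12 (cv2) and the standard library are available. Lean on these libraries where they do the work, as an engineer would, in place of code of your own. Each camera call takes 0.05 s, during which the arm holds its last target.

## Task

Pull the yellow divider board up out of the open tin and leave it leaning, on its lower edge, against the low drawer cabinet. Then carry the nested pair of lids together to the tin (the orange knob of the inner lid lifts both), lower the pair on without dropping it or letting the lids come apart until the inner lid is fully seated, and let go of the knob. Last, lift off the blue outer lid alone (its black collar lifts only it) so that the inner lid stays seated, and finish while still holding the outer lid level over the tin, all of it higher than the orange knob; leave the other things on the bench where they are.

Things in the scene. Friction and masses are not known exactly. Their poses are not given: they have to be found in the camera images.
- tin: Open square grey steel tin, fixed to the bench: 118 x 118 mm outside, 65 mm high, walls and floor 4 mm thick (mouth 110 x 110 mm). Origin: centre of its underside; z up, x and y square to its walls. Two pairs of guide strips on the inner +y and -y walls (up to 45 mm high) leave a 12 mm slot in which the divider board stands, across the middle of the tin. Brass and steel pins lie on its floor.
- divider: Loose flat yellow board, 8 mm thick (its x), 104 mm wide (its y), 130 mm high (its z), about 0.15 kg. Origin: centre of its lower edge face. At the start it stands upright on the tin's floor in the guides, square to the tin, its lower edge 4 mm above the bench, so its top is 69 mm above the tin's rim.
- cabinet: Low drawer cabinet, fixed to the bench, to the left or right of the tin: 110 mm deep (x), 170 mm wide (y), 80 mm high, with a flat steel top 8 mm thick that overhangs the drawer fronts by about 8 mm. Origin: centre of its underside; the drawer fronts face its -x, and the top's front edge lies at x = -55 mm, from 72 to 80 mm high.
- inner_lid: Loose square aluminium lid, about 0.25 kg. Origin: centre of its underside. Plug 102 x 102 mm from 0 to 8 mm high (lowest 3 mm: 96 x 96) enters the tin's mouth; flange 124 x 124 mm from 8 to 12 mm rests on the tin's rim. Seated, its origin is 57 mm above the tin's origin. At the start it stands on the bench under the outer lid, across the tin from the cabinet.
- knob (a point): Centre of the inner lid's orange knob, 55.5 mm above that lid's origin: 24 x 24 mm, square to the lid, from 42 to 69 mm above the lid's origin, on an 18 mm square stem. It stands 25 mm out of the outer lid's collar. Lifting it lifts both lids.
- outer_lid: Loose square blue lid, about 0.22 kg, nested over the inner lid. Origin: centre of its underside (skirt's lower edge). 134 x 134 mm; skirt 127 mm inside, 11 mm deep; plate from 11 to 15 mm. Nested, the plate rests on the inner lid's flange, its origin 1 mm above the inner lid's, and the skirt keeps the two square and centred within 1.5 mm.
- collar (a point): Centre of the black square collar on the outer lid, 29 mm above that lid's origin: 48 x 48 mm outside, square to the lid, from 15 to 43 mm above the lid's origin, with a 34 mm square hole right through for the knob. Lifting it lifts the outer lid alone.
- vee_block: Bystander: aluminium V-block, 50 x 70 x 38 mm. Origin: centre of its underside. Not to be moved.
- grease_can: Bystander: red closed can, 72 mm across, 75 mm high. Origin: centre of its underside. Not to be moved.
- carton: Bystander: brown cardboard carton, 70 x 110 x 45 mm. Origin: centre of its underside. Not to be moved.
- wrench: Bystander: steel wrench 150 mm long lying on the bench near the robot. Origin within it. Not to be moved.
- bearing: Bystander: steel bearing ring, 48 mm across, 14 mm high. Origin: centre of its underside. Not to be moved.
- nut_tray: Bystander: black open tray, 80 x 100 x 35 mm. Origin: centre of its underside. Not to be moved.
- bushing: Bystander: brass flanged bushing, 40 mm across, 24 mm high. Origin: centre of its underside. Not to be moved.
Things that resemble listed ones, but are neither listed nor needed, are in the scene too. There is more than one size of the outer_lid; the one meant has the size given above.

How it is judged:
On the way, in this order (a step that is already met when the one before it is completed fails the run):
1. the divider board leans, let go, against the low cabinet with its lower edge on the bench (angle between divider's own z axis and vertical between 0.08 and 0.65 rad and height (world z) of divider below 0.012 m and contact force between divider and cabinet above 0.03 N and contact force between divider and the fingers below 0.05 N), for 0.2 s.
2. both lids sit nested on the tin, the inner lid fully seated and its knob let go (z of inner_lid in the frame of tin between 0.054 and 0.0595 m and horizontal distance between inner_lid and tin below 0.008 m and angle between inner_lid's own z axis and vertical below 0.035 rad and z of outer_lid in the frame of inner_lid below 0.007 m and contact force between inner_lid and the fingers below 0.05 N and linear speed of inner_lid below 0.02 m/s), for 0.1 s.
At the end, for the whole second after the job is handed in: Outer lid gripped, still, level (0.2 rad), within 60 mm of the tin's axis, its lowest edge over 127 mm up, touching no other lid; inner lid seated (origin 54 to 59.5 mm above the tin's, 8 mm off centre, 0.035 rad), untouched; divider leaning on the cabinet, 0.08 to 0.65 rad, foot on the bench (all of step 1 and z of inner_lid in the frame of tin between 0.054 and 0.0595 m and horizontal distance between inner_lid and tin below 0.008 m and angle between inner_lid's own z axis and vertical below 0.035 rad and linear speed of divider below 0.02 m/s and height (world z) of outer_lid above 0.127 m and horizontal distance between outer_lid and tin below 0.06 m and angle between outer_lid's own z axis and vertical below 0.2 rad and contact force between the fingers and outer_lid above 1 N and contact force between outer_lid and inner_lid below 0.05 N and contact force between inner_lid and the fingers below 0.05 N and linear speed of outer_lid below 0.03 m/s); the arm keeps its last pose, push and grip.
It fails at once if the outer lid comes off the inner lid while the inner lid is not seated on the tin (z of outer_lid in the frame of inner_lid above 0.015 m and not (z of inner_lid in the frame of tin between 0.054 and 0.0595 m and horizontal distance between inner_lid and tin below 0.008 m and angle between inner_lid's own z axis and vertical below 0.035 rad)).
It fails at once if the inner lid is let go in the air: dropped onto the tin (height (world z) of inner_lid above 0.072 m and contact force between inner_lid and the fingers below 0.05 N).
It fails at once if a bystander is moved by more than 30 mm (distance of any of vee_block, grease_can, carton, wrench, bearing, nut_tray, bushing from where it was at the start of the episode above 0.03 m).
It also fails if it takes over 67 s, if anything falls off the work surface, if the arm or the gripper's body presses on something with over 40 N, if the wrist force passes 120 N, or if a joint passes its speed limit or range.

## Working session

There is one attempt and no reset: what is moved stays moved. The work goes in short steps, Python scripts to look and compute and a tool call to move; the robot and the scene stay as the last step left them, time stands still between calls to the robot, and variables do not carry over. Pictures are saved under pics/ and viewed, and the job is handed in when it is done.

Besides the shell and the picture viewer there is one more tool, called by a JSON object that holds its "method" and its "body", one argument or row to a line. play_rows: Moves the arm, as the interface text tells. Its arguments: {"type":"object","properties":{"increments":{"type":"array"},"grip_force":{"type":"number"}},"required":["increments"]}

```bash
ls; mkdir -p pics
python3 - <<'E'
from cell import arm
import cv2,json,numpy as np
o=arm.get_obs();print(o)
d={}
for n in("scene","top"):
    c=arm.read_camera(n);cv2.imwrite(f"pics/{n}0.png",c["color"][:,:,::-1]);print(n,c["K"],c["world_from_camera"])
    np.savez(f"{n}.npz",**c)
E
```

```text
pics
{'time_s': 0.0, 'q': array([ 1.19600316e+00,  4.23825641e-01,  1.63072150e+00, -1.09155300e-06,
        1.08859241e+00, -1.89860118e-02]), 'joint_velocities': array([-0.00072291,  0.00105339,  0.0013768 , -0.00046328,  0.00062909,
       -0.00041787]), 'joint_torque': array([-2.28503537e-03, -5.57381129e+01, -2.81734675e+01, -1.36608446e-04,
        7.30683154e-03, -1.54819816e-05]), 'eef_pos': array([0.21749173, 0.58537445, 0.25254278]), 'eef_rot': array([-1.3576588 , -0.94228311,  0.94440861]), 'ft_force': array([ 0.09111831, -0.34619962, -0.64194456]), 'torque': array([-0.02698924, -0.00767584,  0.04150779]), 'finger_gap': 0.08479626522665255}
scene [[452.68082805   0.         275.61296227]
 [  0.         452.68082805 209.92485504]
 [  0.           0.           1.        ]] [[-0.70809385  0.42295341 -0.56543215  1.17664437]
 [ 0.70607503  0.43297914 -0.56034553  0.72605406]
 [ 0.00782027 -0.79601475 -0.60522671  0.75440957]
 [ 0.          0.          0.          1.        ]]
top [[491.68613003   0.         292.20746191]
 [  0.         491.68613003 211.29021498]
 [  0.           0.           1.        ]] [[ 0.12166763 -0.96867889  0.21646753  0.28244104]
 [-0.99256726 -0.11932887  0.02389252  0.06789861]
 [ 0.00268665 -0.21776553 -0.97599741  1.22222886]
 [ 0.          0.          0.          1.        ]]
```

View pics/scene0.png

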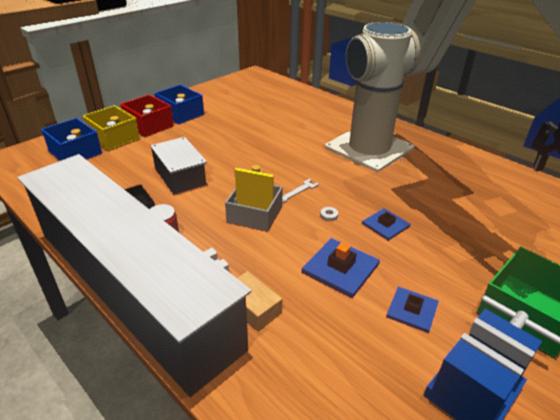

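View pics/top0.png

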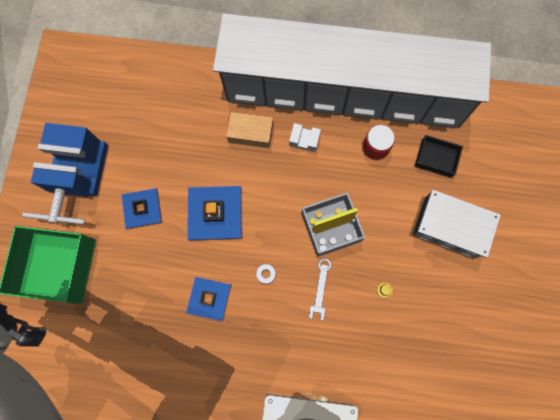

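Run:
```python
from cell import arm
import numpy as np
from scipy.spatial.transform import Rotation as R
print(R.from_rotvec(arm.get_obs()['eef_rot']).as_matrix().round(3)); print([a for a in dir(arm) if a[0]!='_'])
```

```text
[[ 0.348 -0.001 -0.937]
 [ 0.937 -0.001  0.348]
 [-0.001 -1.     0.   ]]
['PlanningError', 'finger_overhang', 'finish_job', 'get_obs', 'read_camera']
```

The top view shows the tin with the yellow board at (335,222) and the small cabinet at (458,225). The three blue lids are at (214,212), (141,208) and (208,299). Only the lid at (214,212) is large and has an orange knob in its collar, so it should be the nested pair. I'll check that in an enlarged crop and pick corners for measuring.

```bash
cat > h.py <<'E'
import numpy as np,cv2
def cam(n,f=None):
    d=np.load(f or f"{n}.npz"); return d["color"],d["K"],d["world_from_camera"]
def proj(P,K,T):
    P=np.atleast_2d(P); c=(P-T[:3,3])@T[:3,:3]; u=c@K.T; return u[:,:2]/u[:,2:]
def back(uv,z,K,T):
    uv=np.atleast_2d(uv); d=np.c_[uv,np.ones(len(uv))]@np.linalg.inv(K).T@T[:3,:3].T
    s=(z-T[2,3])/d[:,2]; return T[:3,3]+s[:,None]*d
def crop(n,u0,v0,w,h,s,out,f=None):
    im=cam(n,f)[0][v0:v0+h,u0:u0+w,::-1]
    im=cv2.resize(im,None,fx=s,fy=s,interpolation=cv2.INTER_CUBIC)
    for i in range(0,w,10): cv2.putText(im,str(u0+i),(i*s,8),0,.3,(0,255,0),1);cv2.line(im,(i*s,10),(i*s,14),(0,255,0),1)
    for i in range(0,h,10): cv2.putText(im,str(v0+i),(0,i*s+4),0,.3,(0,255,0),1)
    cv2.imwrite(out,im)
E
python3 - <<'E'
from h import *
crop("top",180,180,75,70,8,"pics/c_lid.png")
crop("top",290,180,85,75,8,"pics/c_tin.png")
crop("top",405,180,100,85,7,"pics/c_cab.png")
crop("scene",215,160,80,72,8,"pics/s_tin.png")
crop("scene",145,130,75,65,8,"pics/s_cab.png")
E
```

```text
(no output)
```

View pics/c_lid.png

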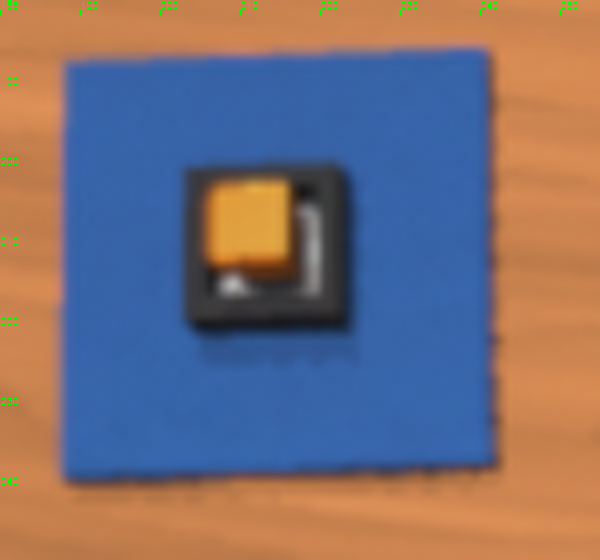

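View pics/c_tin.png

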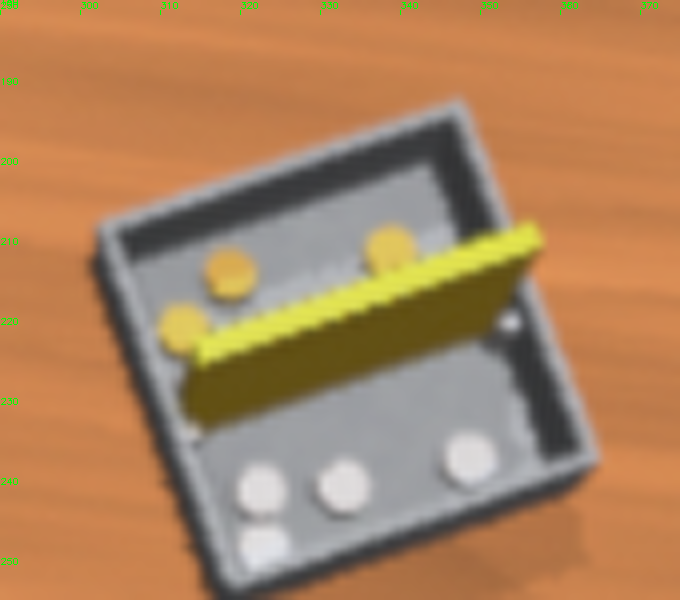

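View pics/c_cab.png

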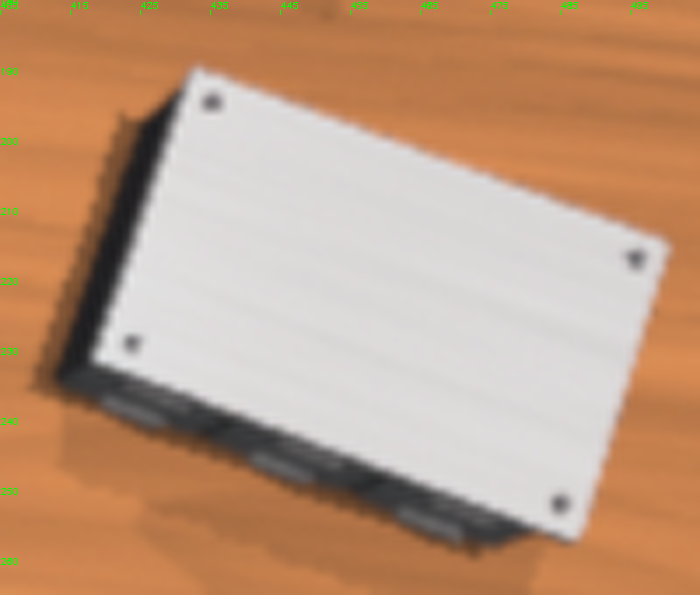

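View pics/s_tin.png

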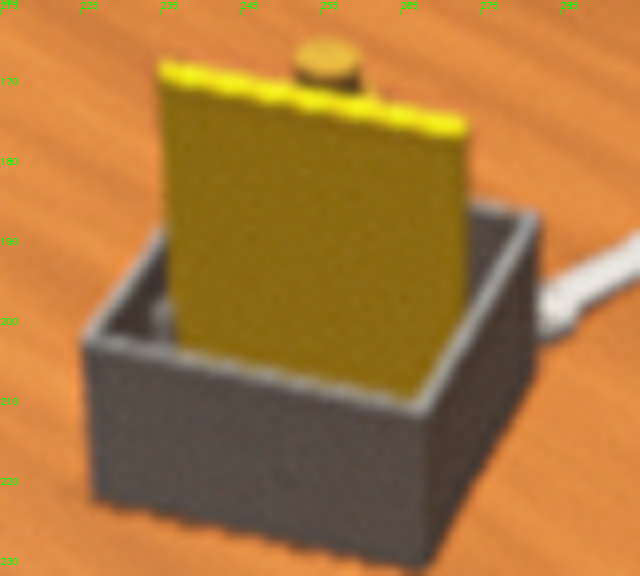

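View pics/s_cab.png

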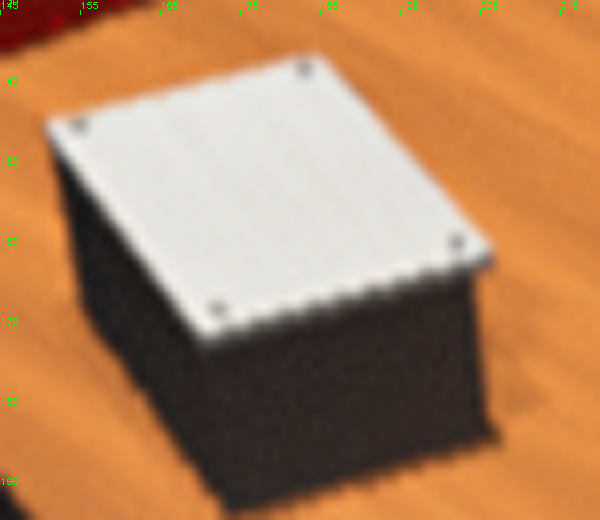

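The lid crop confirms it: a large 134 mm-class lid with the orange knob through a black collar. The tin holds the board. The cabinet's drawer fronts face the robot (bottom of the top view). Next I'll fit the poses.

```bash
cat > fit.py <<'E'
from h import *
from scipy.optimize import least_squares
def full(pts,u0,v0,s): p=np.array(pts,float); return (p+.5)/s-.5+[u0,v0]
def rect(w,d): return np.array([[1,1],[1,-1],[-1,-1],[-1,1]])*[w/2,d/2]
def fit(w,d,z,obs,yaw0):  # obs: list (cam,pix list any order)
    r=[]
    C={n:cam(n)[1:] for n,_ in obs}
    ctr=np.mean(back(obs[0][1],z,*C[obs[0][0]]),0)
    def res(p):
        c,s=np.cos(p[2]),np.sin(p[2]); q=rect(w,d)@np.array([[c,s],[-s,c]])+p[:2]
        P=np.c_[q,np.full(4,z)]; e=[]
        for n,px in obs:
            u=proj(P,*C[n]); D=np.linalg.norm(px[:,None]-u[None],axis=2)
            e+=list((px-u[D.argmin(1)]).ravel())
        return e
    f=least_squares(res,[ctr[0],ctr[1],yaw0]); return f.x,np.sqrt(np.mean(np.square(f.fun)))
E
python3 - <<'E'
from fit import *
L=lambda p:full(p,180,180,8); T=lambda p:full(p,290,180,8); C=lambda p:full(p,405,180,7)
ST=lambda p:full(p,215,160,8); SC=lambda p:full(p,145,130,8)
def edge(P,z): 
    c=cam("top")[1:]; B=back(P,z,*c); print(B[:,:2].round(4).tolist(), np.linalg.norm(np.diff(B,axis=0),axis=1).round(4))
lid=L([(65,62),(487,50),(495,466),(66,480)]);col=L([(185,168),(338,165),(348,325),(188,328)]);kn=L([(208,182),(290,178),(290,263),(206,264)])
tin=T([(102,228),(460,102),(597,460),(235,590)]);dv=T([(538,225),(542,245),(205,365),(198,342)]);cb=C([(197,67),(668,243),(578,542),(92,360)])
for n,p,z in(("lid",lid,.016),("col",col,.044),("kn",kn,.069),("tin",tin,.065),("div",dv,.134),("cab",cb,.08)): print(n);edge(p,z)
y=.3
for n,w,d,z,o in (("lid",.134,.134,.016,[("top",lid)]),("col",.048,.048,.044,[("top",col)]),("knob",.024,.024,.069,[("top",kn)]),
 ("tin",.118,.118,.065,[("top",tin)]),("tinS",.118,.118,.065,[("scene",ST([(85,340),(420,408),(540,215)]))]),
 ("tinB",.118,.118,.065,[("top",tin),("scene",ST([(85,340),(420,408),(540,215)]))]),
 ("div",.008,.104,.134,[("top",dv)]),("divS",.008,.104,.134,[("scene",ST([(160,65),(465,118),(465,137),(160,82)]))]),
 ("cab",.110,.170,.08,[("top",cb)]),("cabS",.11,.17,.08,[("scene",SC([(50,122),(318,55),(495,255),(205,340)]))])):
    for y0 in (-.3,.0,.3):
        print(n,y0,*[np.round(a,4) for a in fit(w,d,z,o,y0)])
E
```

```text
lid
[[0.5794, 0.3685], [0.5998, 0.2361], [0.4676, 0.2143], [0.447, 0.3457]] [0.1339 0.1339 0.1329]
col
[[0.5437, 0.3191], [0.5504, 0.2725], [0.501, 0.2618], [0.4941, 0.3101]] [0.0471 0.0506 0.0488]
kn
[[0.5347, 0.3062], [0.5389, 0.2819], [0.513, 0.2778], [0.5096, 0.3028]] [0.0247 0.0263 0.0252]
tin
[[0.55, 0.073], [0.6024, -0.0305], [0.4976, -0.0818], [0.4457, 0.021]] [0.116  0.1167 0.1152]
div
[[0.5501, -0.0501], [0.5444, -0.0518], [0.4983, 0.0392], [0.5046, 0.0419]] [0.0059 0.1021 0.0069]
cab
[[0.6313, -0.2331], [0.589, -0.3958], [0.4829, -0.3691], [0.5247, -0.204]] [0.1682 0.1094 0.1703]
lid -0.3 [0.5234 0.2911 0.1605] 0.2067
lid 0.0 [0.5234 0.2911 0.1605] 0.2067
lid 0.3 [0.5234 0.2911 0.1605] 0.2067
col -0.3 [0.5223 0.2909 0.1701] 0.4499
col 0.0 [0.5223 0.2909 0.1701] 0.4499
col 0.3 [0.5223 0.2909 0.1701] 0.4499
knob -0.3 [0.524  0.2922 0.1492] 0.3018
knob 0.0 [0.524  0.2922 0.1492] 0.3018
knob 0.3 [0.524  0.2922 0.1492] 0.3018
tin -0.3 [ 0.524  -0.0046  0.4634] 0.4321
tin 0.0 [ 0.524  -0.0046  0.4634] 0.4321
tin 0.3 [ 0.524  -0.0046  0.4634] 0.4321
tinS -0.3 [ 0.5147  0.0447 -0.1435] 7.7203
tinS 0.0 [ 0.5234 -0.002   0.4571] 0.4815
tinS 0.3 [ 0.5234 -0.002   0.4571] 0.4815
tinB -0.3 [ 0.5235 -0.0038  0.4638] 0.5593
tinB 0.0 [ 0.5235 -0.0038  0.4638] 0.5593
tinB 0.3 [ 0.5235 -0.0038  0.4638] 0.5593
div -0.3 [ 0.5244 -0.0052  0.3877] 1.0299
div 0.0 [ 0.5244 -0.0052  0.3877] 1.0299
div 0.3 [ 0.5244 -0.0052  0.3877] 1.0299
divS -0.3 [ 5.251e-01 -4.000e-04  3.979e-01] 0.8185
divS 0.0 [ 5.251e-01 -4.000e-04  3.979e-01] 0.8185
divS 0.3 [ 5.251e-01 -4.000e-04  3.979e-01] 0.8185
cab -0.3 [ 0.557  -0.3005 -0.2526] 0.224
cab 0.0 [ 0.557  -0.3005 -0.2526] 0.224
cab 0.3 [ 0.557  -0.3005 -0.2526] 0.224
cabS -0.3 [ 0.5573 -0.2948 -0.2523] 0.3692
cabS 0.0 [ 0.5573 -0.2948 -0.2523] 0.3692
cabS 0.3 [ 0.5573 -0.2948 -0.2523] 0.3692
```

```bash
cat > go.py <<'E'
import sys,numpy as np
from cell import arm
from scipy.spatial.transform import Rotation as R
def go(x,y,z,yaw,tcp0=None):
    o=arm.get_obs(); M=R.from_rotvec(o['eef_rot']).as_matrix(); p=o['eef_pos']
    cy=np.arctan2(M[1,0],M[0,0]); d=(yaw-cy+np.pi)%(2*np.pi)-np.pi
    X=np.array([np.cos(yaw),np.sin(yaw),0]); Y=np.array([0,0,-1.]); Z=np.cross(X,Y)
    D=np.array([x,y,z])-p
    print("t",o['time_s'],"pos",p.round(4),"yaw",cy.round(4),"tilt",np.degrees(np.arccos(-M[2,1])).round(2),"gap",round(o['finger_gap'],4),"F",np.round(o['ft_force'],2),"q6",o['q'][5].round(2))
    print("spin",(-d/(2*np.pi)).round(4),"travel after spin",(np.array([D@X,D@Y,D@Z])/.4).round(4))
if __name__=="__main__": go(*map(float,sys.argv[1:]))
E
python3 go.py .5238 -.0045 .22 .464
python3 - <<'E'
from fit import *
K=cam("top")[1:]
print(back([(385,290),(325,265),(317,315)],.02,*K).round(3))
c=np.array([.557,-.299]);t=-.2525;n=np.array([np.cos(t),np.sin(t)])
for d in(.02,.028):print(c-n*(.055+d+.004))
E
```

```text
t 0.1 pos [0.2175 0.5854 0.2526] yaw 1.215 tilt 0.08 gap 0.0855 F [ 0.06 -0.21  0.16] q6 -0.02
spin 0.1195 travel after spin [ 0.0248  0.0815 -1.6615]
[[ 0.383 -0.149  0.02 ]
 [ 0.425  0.001  0.02 ]
 [ 0.304  0.008  0.02 ]]
[ 0.48050502 -0.27926379]
[ 0.47275869 -0.27726518]
```

{"method": "play_rows", "body": {
  "increments": [
    {"travel": [0,0,0],"spin": 0.0239,"grip": 100},
    {"travel": [0,0,0],"spin": 0.0239,"grip": 100},
    {"travel": [0,0,0],"spin": 0.0239,"grip": 100},
    {"travel": [0,0,0],"spin": 0.0239,"grip": 100},
    {"travel": [0,0,0],"spin": 0.0239,"grip": 100},
    {"travel": [0,0,-0.11],"spin": 0,"grip": 100},
    {"travel": [0,0,-0.11],"spin": 0,"grip": 100},
    {"travel": [0,0,-0.11],"spin": 0,"grip": 100},
    {"travel": [0,0,-0.11],"spin": 0,"grip": 100},
    {"travel": [0,0,-0.11],"spin": 0,"grip": 100}
  ]
}}

```text
time_s: 1.35
eef_pos: [0.3165, 0.3877, 0.2531]
eef_rot: [-1.54, -0.364, 0.364]
ft_force: [0.8, 0.2, -0.1]
finger_gap: 0.0855
```

{"method": "play_rows", "body": {
  "increments": [
    {"travel": [0,0,-0.11],"spin": 0,"grip": 100},
    {"travel": [0,0,-0.11],"spin": 0,"grip": 100},
    {"travel": [0,0,-0.11],"spin": 0,"grip": 100},
    {"travel": [0,0,-0.11],"spin": 0,"grip": 100},
    {"travel": [0,0,-0.11],"spin": 0,"grip": 100},
    {"travel": [0,0,-0.11],"spin": 0,"grip": 100},
    {"travel": [0,0,-0.11],"spin": 0,"grip": 100},
    {"travel": [0,0,-0.11],"spin": 0,"grip": 100},
    {"travel": [0,0,-0.06],"spin": 0,"grip": 100},
    {"travel": [0,0,-0.06],"spin": 0,"grip": 100}
  ]
}}

```text
time_s: 2.6
eef_pos: [0.4954, 0.0303, 0.253]
eef_rot: [-1.54, -0.363, 0.364]
ft_force: [-0.8, -0.2, -0.3]
finger_gap: 0.0852
```

```bash
python3 go.py .5238 -.0045 .120 .464
```

```text
t 2.6 pos [0.4954 0.0303 0.253 ] yaw 0.4634 tilt 0.04 gap 0.0852 F [-0.75 -0.19 -0.33] q6 -0.43
spin -0.0001 travel after spin [ 0.0246  0.3326 -0.1097]
```

{"method": "play_rows", "body": {
  "increments": [
    {"travel": [0.012,0,-0.055],"spin": 0,"grip": 100},
    {"travel": [0.0126,0,-0.055],"spin": 0,"grip": 100},
    {"travel": [0,0.08,0],"spin": 0,"grip": 100},
    {"travel": [0,0.08,0],"spin": 0,"grip": 100},
    {"travel": [0,0.08,0],"spin": 0,"grip": 100},
    {"travel": [0,0.06,0],"spin": 0,"grip": 100},
    {"travel": [0,0.033,0],"spin": 0,"grip": 100},
    {"travel": [0,0,0],"spin": 0,"grip": 100}
  ]
}}

```text
time_s: 3.6
eef_pos: [0.5236, -0.0035, 0.1194]
eef_rot: [-1.54, -0.363, 0.365]
ft_force: [-0.0, 0.0, 0.5]
finger_gap: 0.0854
```

```bash
python3 go.py .5238 -.0045 .120 .464
python3 - <<'E'
from cell import arm
from h import *
for n,b in(("top",(290,170,85,85,7)),("scene",(205,130,90,80,7))):
    c=arm.read_camera(n);np.savez("t.npz",**c);crop(n,*b,f"pics/g1{n}.png","t.npz")
E
```

```text
t 3.6 pos [ 0.5236 -0.0035  0.1194] yaw 0.4642 tilt 0.09 gap 0.0854 F [-0.01  0.    0.54] q6 -0.49
spin 0.0 travel after spin [-0.0006 -0.0015 -0.0024]
```

View pics/g1scene.png

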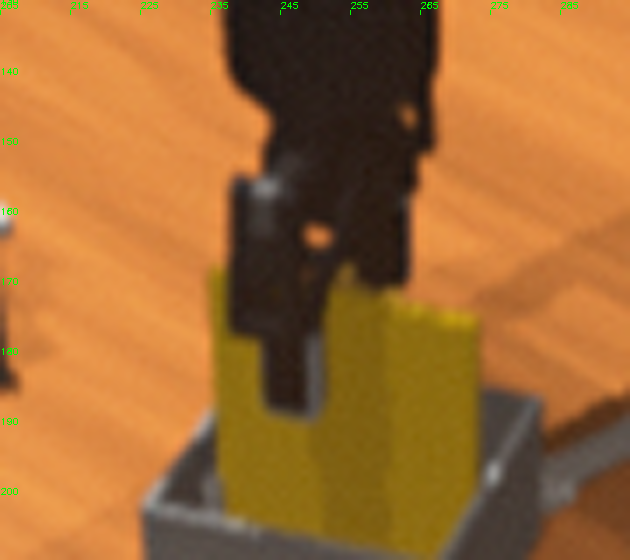

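View pics/g1top.png

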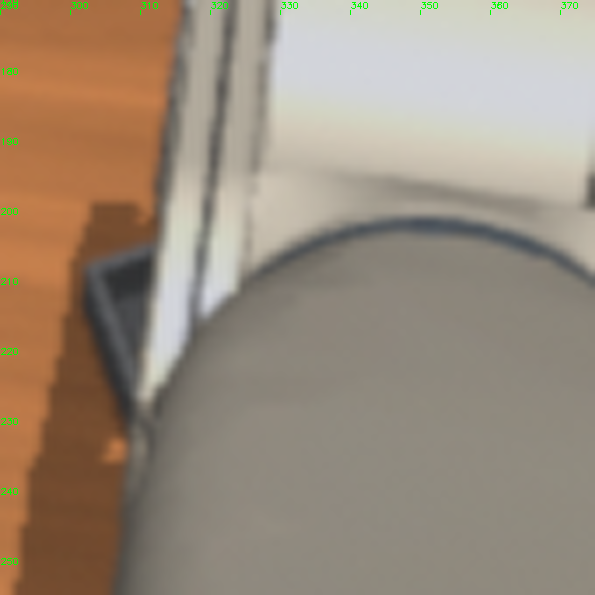

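The scene crop shows the fingers on both sides of the board, whose top edge is around (258,168). Closing now.

{"method": "play_rows", "body": {
  "increments": [
    {"travel": [0,0,0],"spin": 0,"grip": 0},
    {"travel": [0,0,0],"spin": 0,"grip": 0},
    {"travel": [0,0,0],"spin": 0,"grip": 0},
    {"travel": [0,0,0],"spin": 0,"grip": 0},
    {"travel": [0,0,0],"spin": 0,"grip": 0},
    {"travel": [0,0,0],"spin": 0,"grip": 0},
    {"travel": [0,0,0],"spin": 0,"grip": 0},
    {"travel": [0,0,0],"spin": 0,"grip": 0}
  ],
  "grip_force": 50
}}

```text
time_s: 4.7
eef_pos: [0.5239, -0.0035, 0.1203]
eef_rot: [-1.54, -0.364, 0.364]
ft_force: [0.3, -0.5, 5.4]
finger_gap: 0.0075
```

```bash
python3 go.py .5238 -.0045 .2 .464
```

```text
t 4.7 pos [ 0.5239 -0.0035  0.1203] yaw 0.4642 tilt 0.02 gap 0.0075 F [ 0.29 -0.47  5.35] q6 -0.49
spin 0.0 travel after spin [-0.0015 -0.1992 -0.0021]
```

{"method": "play_rows", "body": {
  "increments": [
    {"travel": [0,-0.02,0],"spin": 0,"grip": 0},
    {"travel": [0,-0.03,0],"spin": 0,"grip": 0},
    {"travel": [0,-0.05,0],"spin": 0,"grip": 0},
    {"travel": [0,-0.06,0],"spin": 0,"grip": 0},
    {"travel": [0,-0.07,0],"spin": 0,"grip": 0},
    {"travel": [0,0,0],"spin": 0,"grip": 0}
  ]
}}

```text
time_s: 5.45
eef_pos: [0.5251, -0.0035, 0.2145]
eef_rot: [-1.541, -0.368, 0.36]
ft_force: [-0.1, -0.3, -1.8]
finger_gap: 0.0076
```

```bash
python3 go.py .4728 -.2775 .2 -.2525
python3 - <<'E'
from cell import arm
from h import *
for n in ("scene",):
    c=arm.read_camera(n);cv2.imwrite("pics/l1.png",c["color"][:,:,::-1])
E
```

```text
t 5.45 pos [ 0.5251 -0.0035  0.2145] yaw 0.4642 tilt 0.27 gap 0.0076 F [-0.09 -0.32 -1.76] q6 -0.49
spin 0.1141 travel after spin [ 0.0446  0.0361 -0.6958]
```

View pics/l1.png

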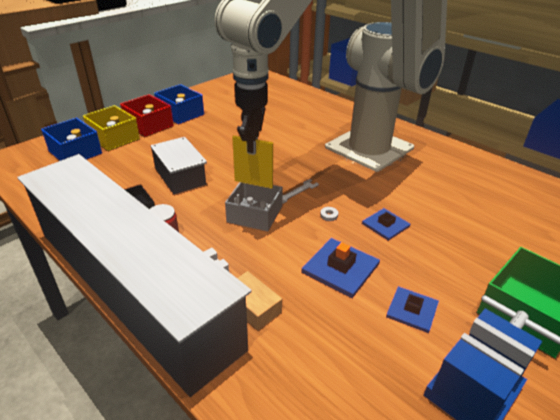

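The board (253,162) is out of the tin and hanging upright in the grip.

{"method": "play_rows", "body": {
  "increments": [
    {"travel": [0,0,0],"spin": 0.0228,"grip": 0},
    {"travel": [0,0,0],"spin": 0.0228,"grip": 0},
    {"travel": [0,0,0],"spin": 0.0228,"grip": 0},
    {"travel": [0,0,0],"spin": 0.0228,"grip": 0},
    {"travel": [0,0,0],"spin": 0.0229,"grip": 0},
    {"travel": [0,0,-0.07],"spin": 0,"grip": 0},
    {"travel": [0,0,-0.1],"spin": 0,"grip": 0},
    {"travel": [0,0,-0.1],"spin": 0,"grip": 0},
    {"travel": [0,0,-0.1],"spin": 0,"grip": 0},
    {"travel": [0,0,-0.1],"spin": 0,"grip": 0}
  ]
}}

```text
time_s: 6.75
eef_pos: [0.4755, -0.1864, 0.2108]
eef_rot: [-1.561, 0.2, -0.197]
ft_force: [0.9, -1.4, -0.4]
finger_gap: 0.0078
```

{"method": "play_rows", "body": {
  "increments": [
    {"travel": [0.02,0,-0.1],"spin": 0,"grip": 0},
    {"travel": [0.0246,0,-0.08],"spin": 0,"grip": 0},
    {"travel": [0,0,-0.045],"spin": 0,"grip": 0},
    {"travel": [0,0.05,0],"spin": 0,"grip": 0},
    {"travel": [0,0.05,0],"spin": 0,"grip": 0},
    {"travel": [0,0.05,0],"spin": 0,"grip": 0},
    {"travel": [0,0,0],"spin": 0,"grip": 0}
  ]
}}

```text
time_s: 7.62
eef_pos: [0.4698, -0.2757, 0.1502]
eef_rot: [-1.56, 0.202, -0.194]
ft_force: [0.2, 0.1, -1.9]
finger_gap: 0.0075
```

```bash
python3 go.py .4728 -.2775 .1155 -.2525
python3 - <<'E'
from cell import arm
from h import *
for n,b in(("top",(390,180,100,85,7)),("scene",(135,100,100,85,7))):
    c=arm.read_camera(n);np.savez("t.npz",**c);crop(n,*b,f"pics/p1{n}.png","t.npz")
E
```

```text
t 7.625 pos [ 0.4698 -0.2757  0.1502] yaw -0.2524 tilt 0.29 gap 0.0075 F [ 0.25  0.15 -1.9 ] q6 -0.3
spin 0.0 travel after spin [ 0.0083  0.0867 -0.0025]
```

View pics/p1scene.png

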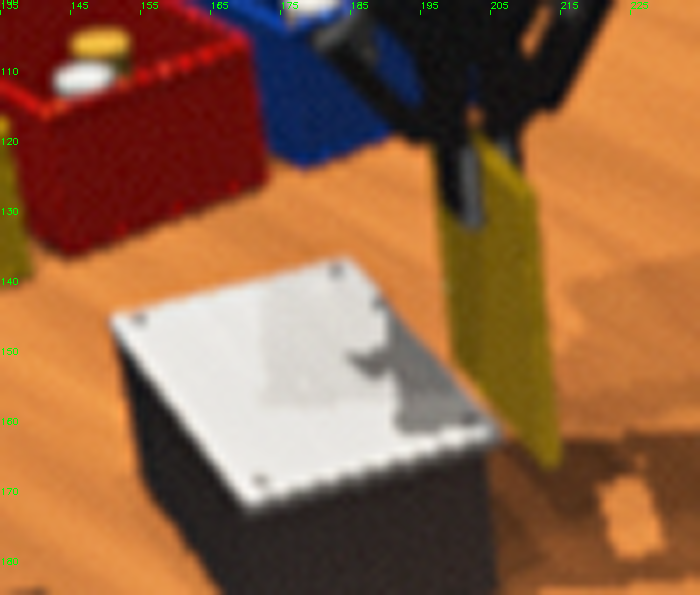

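View pics/p1top.png

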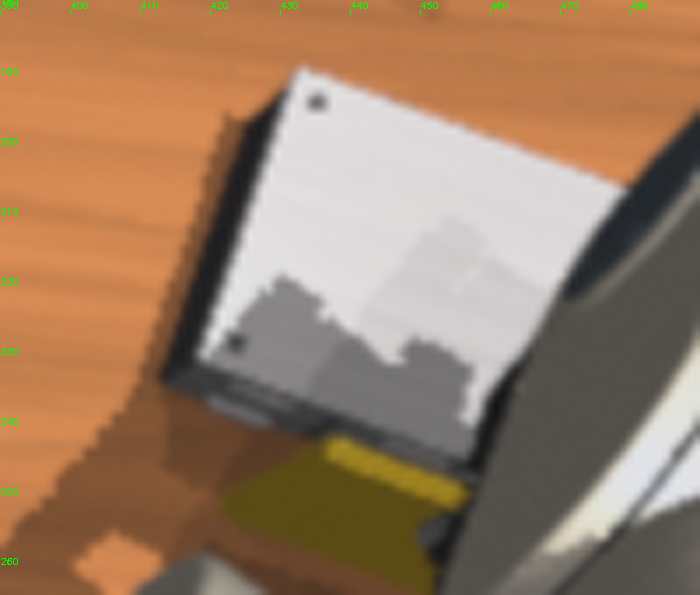

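Board parallel to the cabinet front and clear of it. Lowering, with the foot due to touch after 34 mm.

{"method": "play_rows", "body": {
  "increments": [
    {"travel": [0.004,0.035,0],"spin": 0,"grip": 0},
    {"travel": [0,0.03,0],"spin": 0,"grip": 0},
    {"travel": [0,0.014,0],"spin": 0,"grip": 0},
    {"travel": [0,0.005,0],"spin": 0,"grip": 0},
    {"travel": [0,0,0],"spin": 0,"grip": 0},
    {"travel": [0,0,0],"spin": 0,"grip": 0}
  ]
}}

```text
time_s: 8.48
eef_pos: [0.4732, -0.2777, 0.1188]
eef_rot: [-1.562, 0.198, -0.199]
ft_force: [0.5, 0.2, -2.0]
finger_gap: 0.0072
```

```bash
python3 go.py .4728 -.2775 .1155 -.2525
```

```text
t 8.475 pos [ 0.4732 -0.2777  0.1188] yaw -0.2528 tilt 0.04 gap 0.0072 F [ 0.47  0.25 -1.96] q6 -0.3
spin -0.0001 travel after spin [-0.0012  0.0083  0.0001]
```

{"method": "play_rows", "body": {
  "increments": [
    {"travel": [0,0.004,0],"spin": 0,"grip": 0},
    {"travel": [0,0.003,0],"spin": 0,"grip": 0},
    {"travel": [0,0,0],"spin": 0,"grip": 0},
    {"travel": [0,0,0],"spin": 0,"grip": 0}
  ]
}}

```text
time_s: 8.98
eef_pos: [0.4733, -0.2777, 0.1163]
eef_rot: [-1.562, 0.198, -0.199]
ft_force: [-1.2, 1.3, 5.4]
finger_gap: 0.0072
```

```bash
python3 go.py .4728 -.2775 .1155 -.2525
```

```text
t 8.975 pos [ 0.4733 -0.2777  0.1163] yaw -0.2528 tilt 0.04 gap 0.0072 F [-1.23  1.27  5.38] q6 -0.3
spin -0.0 travel after spin [-0.0013  0.0021  0.0001]
```

Foot is on the bench (contact force has come up). Opening to 34 mm, then tipping the board between the pads toward the cabinet.

{"method": "play_rows", "body": {
  "increments": [
    {"travel": [0,0,0],"spin": 0,"grip": 38},
    {"travel": [0,0,0],"spin": 0,"grip": 38},
    {"travel": [0,0,0],"spin": 0,"grip": 38},
    {"travel": [0,0,0],"spin": 0,"grip": 38},
    {"travel": [0,0,0],"spin": 0,"grip": 38},
    {"travel": [0.01,0,0],"spin": 0,"grip": 38},
    {"travel": [0.01,0,0],"spin": 0,"grip": 38},
    {"travel": [0.01,0,0],"spin": 0,"grip": 38},
    {"travel": [0.01,0,0],"spin": 0,"grip": 38}
  ]
}}

```text
time_s: 10.1
eef_pos: [0.4889, -0.2816, 0.1157]
eef_rot: [-1.562, 0.198, -0.198]
ft_force: [0.3, 0.1, -0.4]
finger_gap: 0.0324
```

```bash
cat > look.py <<'E'
import sys
from cell import arm
from h import *
n,out=sys.argv[1],sys.argv[2]; b=list(map(int,sys.argv[3:]))
c=arm.read_camera(n);np.savez(f"t_{n}.npz",**c);crop(n,*b,f"pics/{out}.png",f"t_{n}.npz")
E
python3 go.py .4728 -.2775 .1155 -.2525; python3 look.py scene p2 135 100 100 85 7
```

```text
t 10.1 pos [ 0.4889 -0.2816  0.1157] yaw -0.2527 tilt 0.0 gap 0.0324 F [ 0.35  0.12 -0.43] q6 -0.29
spin -0.0 travel after spin [-0.0414  0.0005 -0.0001]
```

View pics/p2.png

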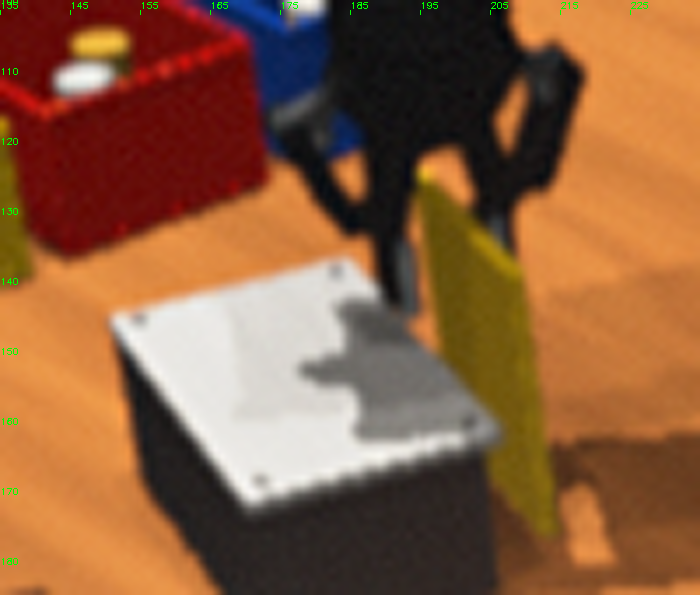

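Rear pad just touches the board at (205,135), and the board has started tilting. Continuing to push.

{"method": "play_rows", "body": {
  "increments": [
    {"travel": [0.01,0,0],"spin": 0,"grip": 38},
    {"travel": [0.01,0,0],"spin": 0,"grip": 38},
    {"travel": [0.01,0,0],"spin": 0,"grip": 38},
    {"travel": [0.01,0,0],"spin": 0,"grip": 38},
    {"travel": [0.01,0,0],"spin": 0,"grip": 38},
    {"travel": [0.01,0,0],"spin": 0,"grip": 38},
    {"travel": [0.01,0,0],"spin": 0,"grip": 38},
    {"travel": [0,0,0],"spin": 0,"grip": 38}
  ]
}}

```text
time_s: 11.15
eef_pos: [0.516, -0.2886, 0.1157]
eef_rot: [-1.562, 0.198, -0.199]
ft_force: [-0.0, -0.0, 0.4]
finger_gap: 0.0325
```

```bash
python3 go.py .4728 -.2775 .1155 -.2525; python3 look.py scene p3 135 100 100 85 7
```

```text
t 11.15 pos [ 0.516  -0.2886  0.1157] yaw -0.2526 tilt 0.02 gap 0.0325 F [-0.02 -0.02  0.45] q6 -0.28
spin -0.0 travel after spin [-1.114e-01  5.000e-04 -1.000e-04]
```

View pics/p3.png

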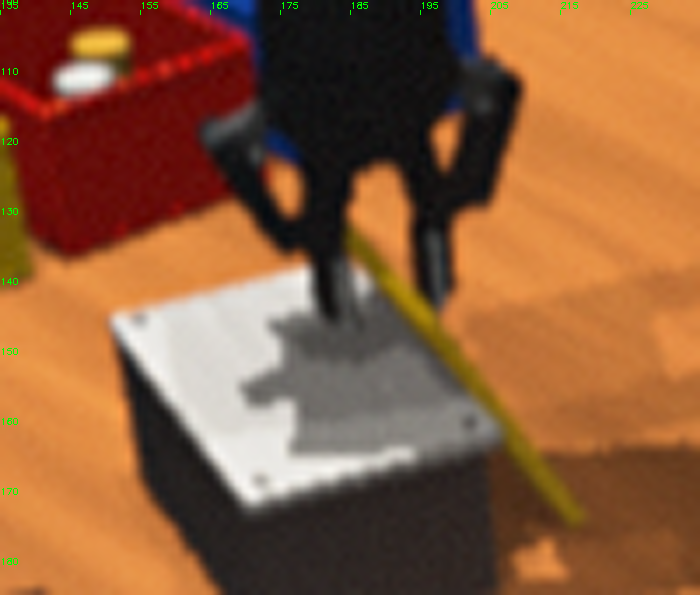

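The board appears to lean on the cabinet's top edge. Opening fully and rising.

{"method": "play_rows", "body": {
  "increments": [
    {"travel": [0,0,0],"spin": 0,"grip": 100},
    {"travel": [0,0,0],"spin": 0,"grip": 100},
    {"travel": [0,0,0],"spin": 0,"grip": 100},
    {"travel": [0,0,0],"spin": 0,"grip": 100},
    {"travel": [0,0,0],"spin": 0,"grip": 100}
  ]
}}

```text
time_s: 11.82
eef_pos: [0.5156, -0.2885, 0.1157]
eef_rot: [-1.562, 0.198, -0.198]
ft_force: [-0.0, -0.3, 0.9]
finger_gap: 0.0855
```

{"method": "play_rows", "body": {
  "increments": [
    {"travel": [0,-0.03,0],"spin": 0,"grip": 100},
    {"travel": [0,-0.06,0],"spin": 0,"grip": 100},
    {"travel": [0,-0.08,0],"spin": 0,"grip": 100},
    {"travel": [0,-0.1,0],"spin": 0,"grip": 100},
    {"travel": [0,0,0.1],"spin": 0,"grip": 100},
    {"travel": [0,0,0.1],"spin": 0,"grip": 100},
    {"travel": [0,0,0.1],"spin": 0,"grip": 100},
    {"travel": [0,0,0.1],"spin": 0,"grip": 100},
    {"travel": [0,0,0.1],"spin": 0,"grip": 100}
  ]
}}

```text
time_s: 12.95
eef_pos: [0.566, -0.0936, 0.2247]
eef_rot: [-1.562, 0.198, -0.199]
ft_force: [-0.5, 0.5, 0.2]
finger_gap: 0.0854
```

```bash
python3 look.py scene p4 135 100 100 85 7;python3 look.py top p5 385 180 110 85 7; python3 go.py .5238 .2918 .16 .16;python3 go.py .5238 .2918 .16 -1.41
```

```text
t 13.05 pos [ 0.5664 -0.0919  0.2247] yaw -0.2495 tilt 0.07 gap 0.0854 F [-0.87 -0.34  0.27] q6 0.07
spin -0.0652 travel after spin [0.0476 0.1616 0.964 ]
t 13.05 pos [ 0.5664 -0.0919  0.2247] yaw -0.2495 tilt 0.07 gap 0.0854 F [-0.87 -0.34  0.27] q6 0.07
spin 0.1847 travel after spin [-0.9639  0.1616  0.0483]
```

View pics/p4.png

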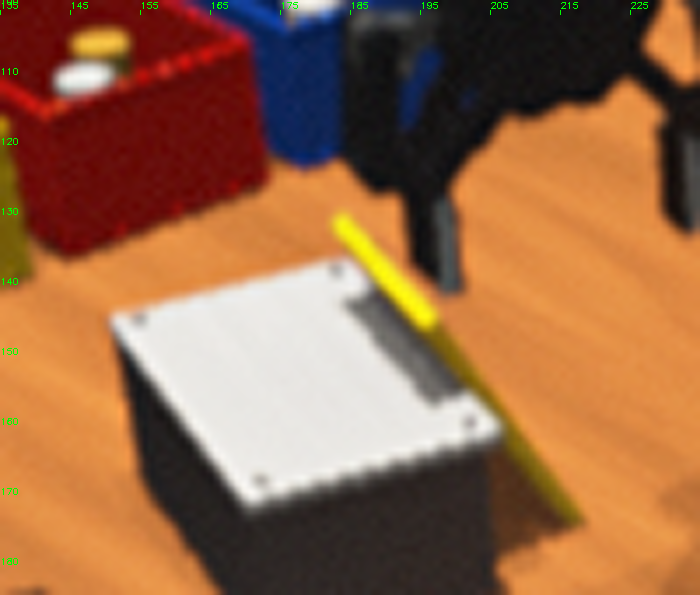

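View pics/p5.png

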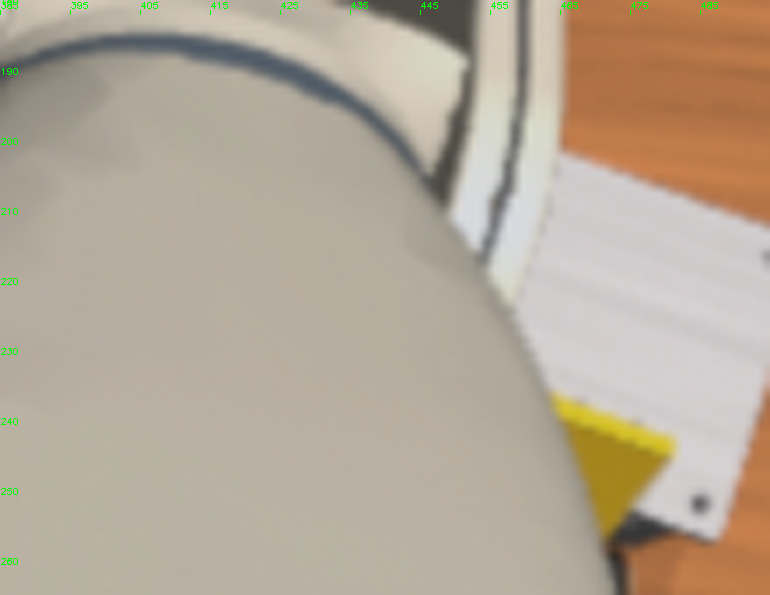

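The board leans on the cabinet edge on its own: top edge from (183,131) to (196,146), foot at (217,174). Going to the nested lids' knob.

{"method": "play_rows", "body": {
  "increments": [
    {"travel": [0,0,0],"spin": -0.0217,"grip": 100},
    {"travel": [0,0,0],"spin": -0.0217,"grip": 100},
    {"travel": [0,0,0],"spin": -0.0218,"grip": 100},
    {"travel": [0,0,0.12],"spin": 0,"grip": 100},
    {"travel": [0,0,0.12],"spin": 0,"grip": 100},
    {"travel": [0.02,0,0.12],"spin": 0,"grip": 100},
    {"travel": [0.0276,0,0.12],"spin": 0,"grip": 100},
    {"travel": [0,0,0.12],"spin": 0,"grip": 100},
    {"travel": [0,0,0.12],"spin": 0,"grip": 100},
    {"travel": [0,0,0.12],"spin": 0,"grip": 100}
  ]
}}

```text
time_s: 14.3
eef_pos: [0.532, 0.2408, 0.2245]
eef_rot: [-1.567, -0.124, 0.122]
ft_force: [0.8, -0.2, -0.6]
finger_gap: 0.0856
```

{"method": "play_rows", "body": {
  "increments": [
    {"travel": [0,0.05,0.08],"spin": 0,"grip": 100},
    {"travel": [0,0.06,0.04],"spin": 0,"grip": 100},
    {"travel": [0,0.05,0],"spin": 0,"grip": 100},
    {"travel": [0,0,0],"spin": 0,"grip": 100},
    {"travel": [0,0,0],"spin": 0,"grip": 100}
  ]
}}

```text
time_s: 14.92
eef_pos: [0.5252, 0.2871, 0.1608]
eef_rot: [-1.567, -0.124, 0.122]
ft_force: [1.6, -0.2, -0.7]
finger_gap: 0.0853
```

```bash
python3 go.py .524 .2918 .070 .16; python3 look.py scene k1 290 210 100 85 7;python3 look.py top k1t 405 170 110 100 6
```

```text
t 14.925 pos [0.5252 0.2871 0.1608] yaw 0.1563 tilt 0.07 gap 0.0853 F [ 1.64 -0.2  -0.71] q6 0.32
spin -0.0006 travel after spin [-0.0011  0.2269  0.0122]
```

View pics/k1.png

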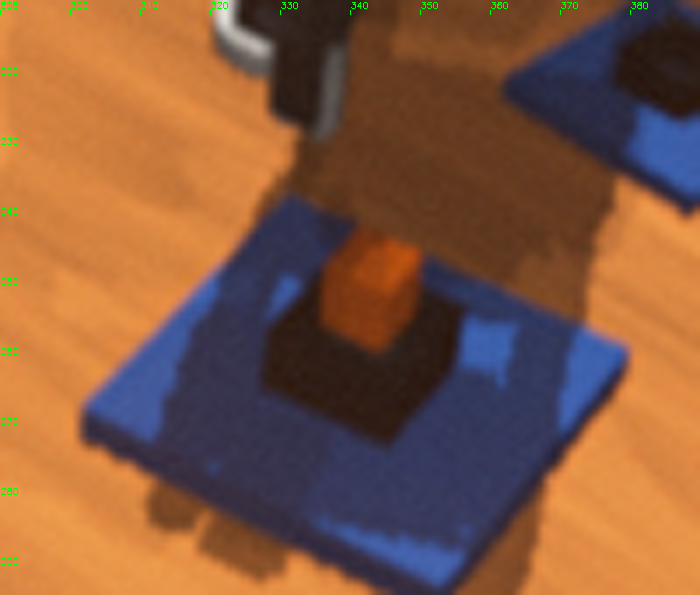

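View pics/k1t.png

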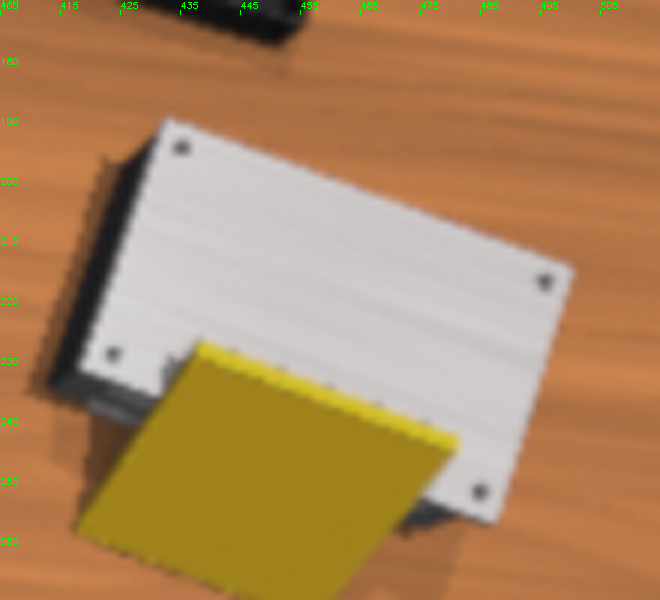

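Board in the top view: top edge (438,228)–(480,244), leaning freely. The knob's orange block is at scene (344,252), below the open gripper. Descending onto it, and checking the tilt in passing.

Run:
```python
from fit import *
K=cam("top")[1:]
top=full([(200,360)],405,170,6); ft=full([(75,530)],405,170,6)
n=np.array([np.cos(-.2525),np.sin(-.2525)])
F=back(ft,.0,*K)[0]
for a in (.2,.3,.4,.5,.6):
    P=back(top,.13*np.cos(a),*K)[0]; print(a,np.arcsin(((P-F)[:2]@n)/.13).round(3))
```

```text
0.2 0.408
0.3 0.416
0.4 0.426
0.5 0.44
0.6 0.456
```

{"method": "play_rows", "body": {
  "increments": [
    {"travel": [-0.001,0.06,0.0122],"spin": -0.0006,"grip": 100},
    {"travel": [0,0.06,0],"spin": 0,"grip": 100},
    {"travel": [0,0.05,0],"spin": 0,"grip": 100},
    {"travel": [0,0.035,0],"spin": 0,"grip": 100},
    {"travel": [0,0.022,0],"spin": 0,"grip": 100},
    {"travel": [0,0,0],"spin": 0,"grip": 100},
    {"travel": [0,0,0],"spin": 0,"grip": 100}
  ]
}}

```text
time_s: 15.9
eef_pos: [0.5237, 0.2923, 0.0694]
eef_rot: [-1.567, -0.127, 0.126]
ft_force: [0.6, -0.1, -0.5]
finger_gap: 0.0852
```

```bash
python3 go.py .524 .2918 .070 .16; python3 look.py scene k2 290 190 100 85 7
```

```text
t 15.9 pos [0.5237 0.2923 0.0694] yaw 0.1607 tilt 0.05 gap 0.0852 F [ 0.56 -0.08 -0.51] q6 0.33
spin 0.0001 travel after spin [ 0.0006 -0.0015 -0.0015]
```

View pics/k2.png

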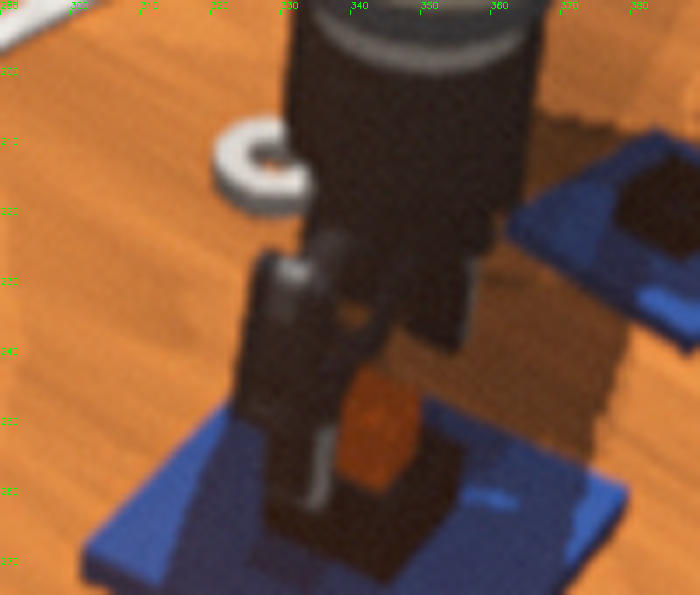

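Board tilt is about 0.43 rad, within limits. The knob is between the pads. Closing.

{"method": "play_rows", "body": {
  "increments": [
    {"travel": [0,0,0],"spin": 0,"grip": 0},
    {"travel": [0,0,0],"spin": 0,"grip": 0},
    {"travel": [0,0,0],"spin": 0,"grip": 0},
    {"travel": [0,0,0],"spin": 0,"grip": 0},
    {"travel": [0,0,0],"spin": 0,"grip": 0},
    {"travel": [0,0,0],"spin": 0,"grip": 0},
    {"travel": [0,0,0],"spin": 0,"grip": 0}
  ],
  "grip_force": 80
}}

```text
time_s: 16.82
eef_pos: [0.5233, 0.2922, 0.0693]
eef_rot: [-1.567, -0.126, 0.126]
ft_force: [-2.9, -0.0, 5.4]
finger_gap: 0.0226
```

```bash
python3 go.py .524 .2918 .070 .16; python3 look.py scene k3 290 190 100 85 7
```

```text
t 16.825 pos [0.5233 0.2922 0.0693] yaw 0.1607 tilt 0.01 gap 0.0226 F [-2.85 -0.01  5.4 ] q6 0.33
spin 0.0001 travel after spin [ 0.0015 -0.0018 -0.0013]
```

View pics/k3.png

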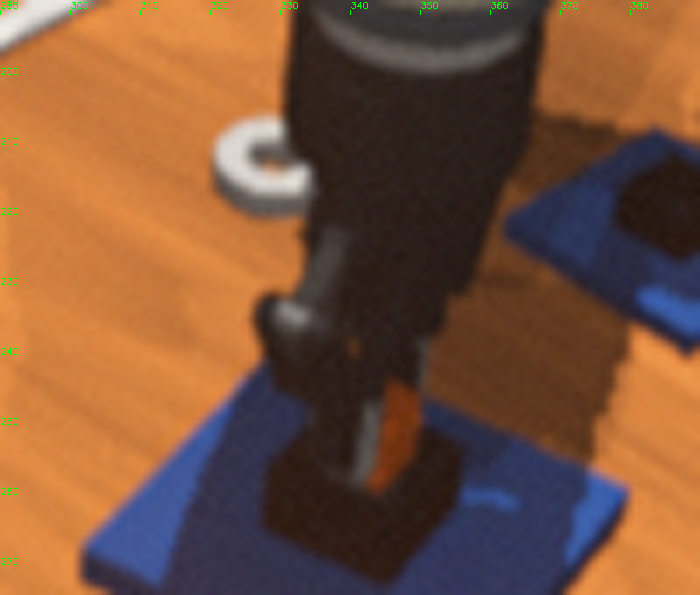

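{"method": "play_rows", "body": {
  "increments": [
    {"travel": [0,-0.01,0],"spin": 0,"grip": 0},
    {"travel": [0,-0.02,0],"spin": 0,"grip": 0},
    {"travel": [0,-0.02,0],"spin": 0,"grip": 0},
    {"travel": [0,0,0],"spin": 0,"grip": 0}
  ]
}}

```text
time_s: 17.38
eef_pos: [0.5238, 0.2924, 0.0898]
eef_rot: [-1.566, -0.127, 0.125]
ft_force: [0.1, -0.5, -5.3]
finger_gap: 0.0227
```

```bash
python3 go.py .5238 -.0045 .160 .464; python3 look.py scene k4 290 180 100 100 6
```

```text
t 17.375 pos [0.5238 0.2924 0.0898] yaw 0.1606 tilt 0.09 gap 0.0227 F [ 0.13 -0.47 -5.27] q6 0.33
spin -0.0483 travel after spin [-0.3322 -0.1756 -0.6637]
```

View pics/k4.png

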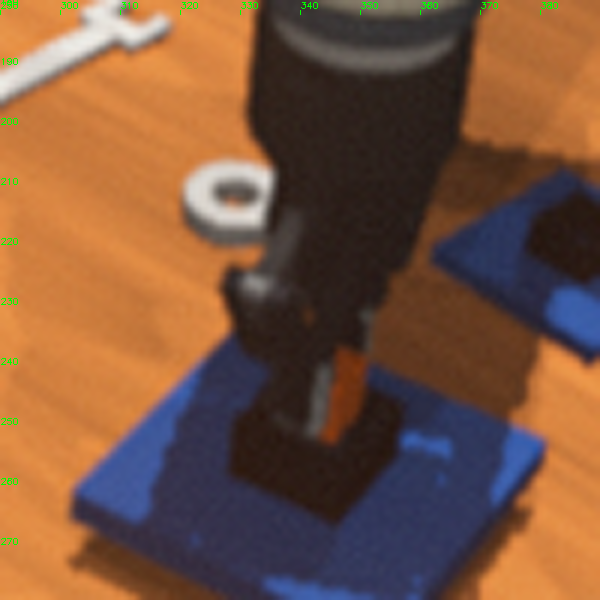

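Both lids rise together, and the force of about 5 N matches their combined weight. Raising, turning and carrying to the tin.

{"method": "play_rows", "body": {
  "increments": [
    {"travel": [0,-0.03,0],"spin": 0,"grip": 0},
    {"travel": [0,-0.05,0],"spin": 0,"grip": 0},
    {"travel": [0,-0.05,0],"spin": 0,"grip": 0},
    {"travel": [0,-0.04,0],"spin": -0.008,"grip": 0},
    {"travel": [0,-0.015,0],"spin": -0.0101,"grip": 0},
    {"travel": [0,0,0],"spin": -0.0101,"grip": 0},
    {"travel": [0,0,0],"spin": -0.0101,"grip": 0},
    {"travel": [0,0,0],"spin": -0.01,"grip": 0},
    {"travel": [-0.01,0,-0.02],"spin": 0,"grip": 0},
    {"travel": [-0.02,0,-0.04],"spin": 0,"grip": 0}
  ]
}}

```text
time_s: 18.68
eef_pos: [0.5235, 0.2648, 0.1637]
eef_rot: [-1.54, -0.365, 0.363]
ft_force: [0.7, -0.7, -4.6]
finger_gap: 0.0224
```

{"method": "play_rows", "body": {
  "increments": [
    {"travel": [-0.03,0,-0.06],"spin": 0,"grip": 0},
    {"travel": [-0.03,0,-0.06],"spin": 0,"grip": 0},
    {"travel": [-0.03,0,-0.06],"spin": 0,"grip": 0},
    {"travel": [-0.03,0,-0.06],"spin": 0,"grip": 0},
    {"travel": [-0.03,0,-0.06],"spin": 0,"grip": 0},
    {"travel": [-0.03,0,-0.06],"spin": 0,"grip": 0},
    {"travel": [-0.03,0,-0.06],"spin": 0,"grip": 0},
    {"travel": [-0.03,0,-0.06],"spin": 0,"grip": 0},
    {"travel": [-0.03,0,-0.06],"spin": 0,"grip": 0}
  ]
}}

```text
time_s: 19.8
eef_pos: [0.5229, 0.0219, 0.1633]
eef_rot: [-1.54, -0.363, 0.363]
ft_force: [-0.3, 0.6, -5.5]
finger_gap: 0.0221
```

```bash
python3 go.py .5238 -.0042 .160 .464
```

```text
t 19.8 pos [0.5229 0.0219 0.1633] yaw 0.4625 tilt 0.01 gap 0.0221 F [-0.33  0.56 -5.47] q6 -0.44
spin -0.0002 travel after spin [-0.0272  0.0082 -0.0593]
```

{"method": "play_rows", "body": {
  "increments": [
    {"travel": [-0.015,0,-0.03],"spin": 0,"grip": 0},
    {"travel": [-0.012,0,-0.02],"spin": 0,"grip": 0},
    {"travel": [-0.004,0,-0.012],"spin": 0,"grip": 0},
    {"travel": [0,0,0],"spin": 0,"grip": 0},
    {"travel": [0,0,0],"spin": 0,"grip": 0}
  ]
}}

```text
time_s: 20.42
eef_pos: [0.5234, -0.0034, 0.1629]
eef_rot: [-1.54, -0.364, 0.364]
ft_force: [-0.9, -0.5, -4.2]
finger_gap: 0.022
```

```bash
python3 go.py .5238 -.0042 .1263 .464; python3 look.py scene n1 205 145 95 95 6;python3 look.py top n1t 280 170 100 95 6
```

```text
t 20.425 pos [ 0.5234 -0.0034  0.1629] yaw 0.4647 tilt 0.01 gap 0.022 F [-0.93 -0.48 -4.24] q6 -0.49
spin 0.0001 travel after spin [-0.0001  0.0914 -0.0021]
```

View pics/n1.png

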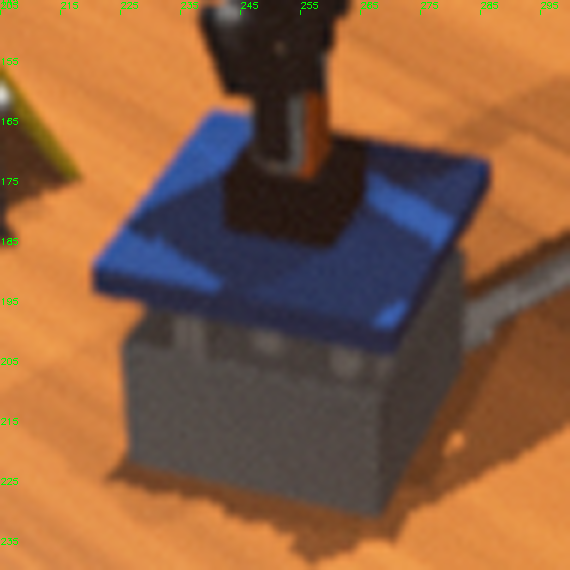

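View pics/n1t.png

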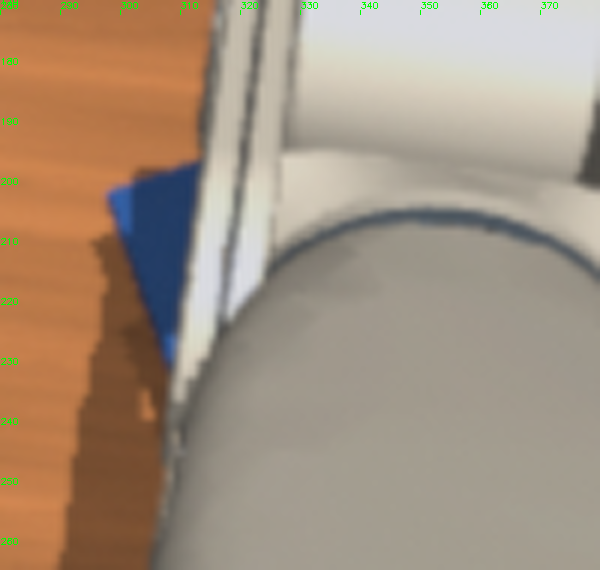

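Run:
```python
from fit import *
S=lambda p:full(p,205,145,6)
print(fit(.134,.134,.1096,[("scene",S([(214,111),(488,162),(392,335),(95,270)]))],.464))
# bottom of skirt z=.0946
print(fit(.134,.134,.0946,[("scene",S([(487,183),(392,352),(96,290)]))],.464))
print(fit(.118,.118,.065,[("scene",full([(85,340),(420,408),(540,215)],215,160,8))],.46))
T=lambda p:full(p,280,170,6)
c=cam("top")[1:]; P=back(T([(108,193)]),.1096,*c); print("lid corner top cam",P)
r=np.array([[np.cos(.464),-np.sin(.464)],[np.sin(.464),np.cos(.464)]]); print("=> ctr",P[0,:2]-r@[.067,.067], P[0,:2]-r@[-.067,.067])
```

```text
(array([0.52527889, 0.00188453, 0.46318214]), np.float64(0.5192634870936358))
(array([ 0.52095795, -0.00390198,  0.47195695]), np.float64(0.33140832370730017))
(array([ 0.52335085, -0.00196167,  0.45710763]), np.float64(0.48152281809015185))
lid corner top cam [[0.55333614 0.0854805  0.1096    ]]
=> ctr [ 0.5234045  -0.00441998] [0.64323662 0.05554887]
```

In both cameras the lid centre agrees with the tin centre to about 1 mm. Lowering.

{"method": "play_rows", "body": {
  "increments": [
    {"travel": [0,0.02,0],"spin": 0,"grip": 0},
    {"travel": [0,0.025,0],"spin": 0,"grip": 0},
    {"travel": [0,0.02,0],"spin": 0,"grip": 0},
    {"travel": [0,0.006,0],"spin": 0,"grip": 0},
    {"travel": [0,0,0],"spin": 0,"grip": 0},
    {"travel": [0,0.005,0],"spin": 0,"grip": 0},
    {"travel": [0,0.005,0],"spin": 0,"grip": 0},
    {"travel": [0,0.003,0],"spin": 0,"grip": 0},
    {"travel": [0,0,0],"spin": 0,"grip": 0}
  ]
}}

```text
time_s: 21.65
eef_pos: [0.5234, -0.0039, 0.1293]
eef_rot: [-1.54, -0.364, 0.364]
ft_force: [-0.2, 0.3, -4.7]
finger_gap: 0.0225
```

```bash
python3 go.py .5238 -.0042 .1263 .464
```

```text
t 21.65 pos [ 0.5234 -0.0039  0.1293] yaw 0.4642 tilt 0.01 gap 0.0225 F [-0.22  0.3  -4.67] q6 -0.49
spin 0.0 travel after spin [ 0.0006  0.0074 -0.0011]
```

{"method": "play_rows", "body": {
  "increments": [
    {"travel": [0,0.003,0],"spin": 0,"grip": 0},
    {"travel": [0,0.003,0],"spin": 0,"grip": 0},
    {"travel": [0,0.002,0],"spin": 0,"grip": 0},
    {"travel": [0,0,0],"spin": 0,"grip": 0},
    {"travel": [0,0,0],"spin": 0,"grip": 0}
  ]
}}

```text
time_s: 22.28
eef_pos: [0.5234, -0.0039, 0.1263]
eef_rot: [-1.54, -0.364, 0.364]
ft_force: [-1.5, -0.6, 0.7]
finger_gap: 0.0224
```

```bash
python3 go.py .5238 -.0042 .1263 .464; python3 look.py scene n2 205 145 95 95 6
```

```text
t 22.275 pos [ 0.5234 -0.0039  0.1263] yaw 0.4642 tilt 0.0 gap 0.0224 F [-1.54 -0.61  0.72] q6 -0.49
spin 0.0 travel after spin [ 0.0006 -0.     -0.0011]
```

View pics/n2.png

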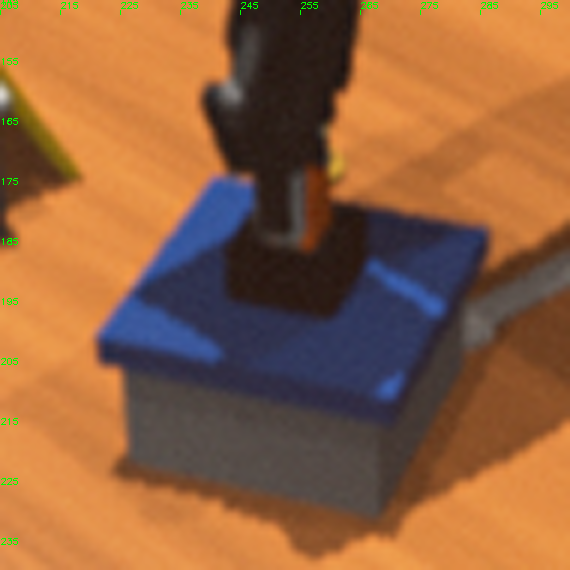

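The weight has passed to the tin (−4.7 to +0.7 N) at the predicted height, and the skirt covers the rim. One small press, then release.

{"method": "play_rows", "body": {
  "increments": [
    {"travel": [0,0.0015,0],"spin": 0,"grip": 0},
    {"travel": [0,0,0],"spin": 0,"grip": 0},
    {"travel": [0,0,0],"spin": 0,"grip": 100},
    {"travel": [0,0,0],"spin": 0,"grip": 100},
    {"travel": [0,0,0],"spin": 0,"grip": 100},
    {"travel": [0,0,0],"spin": 0,"grip": 100},
    {"travel": [0,0,0],"spin": 0,"grip": 100},
    {"travel": [0,0,0],"spin": 0,"grip": 100}
  ]
}}

```text
time_s: 23.32
eef_pos: [0.5234, -0.0039, 0.1255]
eef_rot: [-1.54, -0.364, 0.364]
ft_force: [0.8, -0.2, -0.1]
finger_gap: 0.0854
```

```bash
python3 go.py .5238 -.0042 .1263 .464; python3 look.py scene n3 205 145 95 95 6
```

```text
t 23.325 pos [ 0.5234 -0.0039  0.1255] yaw 0.4642 tilt 0.0 gap 0.0854 F [ 0.81 -0.17 -0.11] q6 -0.49
spin 0.0 travel after spin [ 0.0005 -0.002  -0.001 ]
```

View pics/n3.png

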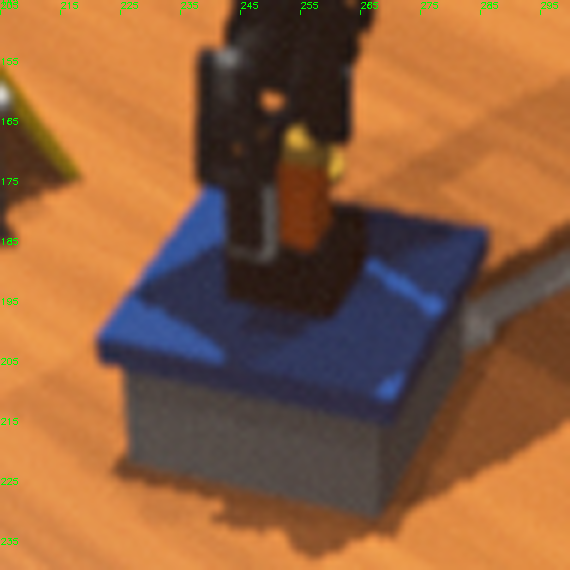

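The knob is released and both lids sit on the tin. Now lowering over the knob to the black collar.

{"method": "play_rows", "body": {
  "increments": [
    {"travel": [0,0.02,0],"spin": 0,"grip": 100},
    {"travel": [0,0.02,0],"spin": 0,"grip": 100},
    {"travel": [0,0.018,0],"spin": 0,"grip": 100},
    {"travel": [0,0.01,0],"spin": 0,"grip": 100},
    {"travel": [0,0,0],"spin": 0,"grip": 100},
    {"travel": [0,0,0],"spin": 0,"grip": 100}
  ]
}}

```text
time_s: 24.12
eef_pos: [0.5236, -0.0039, 0.0985]
eef_rot: [-1.54, -0.364, 0.364]
ft_force: [0.5, -0.3, 0.5]
finger_gap: 0.0854
```

```bash
python3 go.py .5238 -.0042 .098 .464; python3 look.py scene n4 205 145 95 95 6
```

```text
t 24.125 pos [ 0.5236 -0.0039  0.0985] yaw 0.4641 tilt 0.02 gap 0.0854 F [ 0.45 -0.33  0.47] q6 -0.49
spin 0.0 travel after spin [ 0.0002  0.0011 -0.0008]
```

View pics/n4.png

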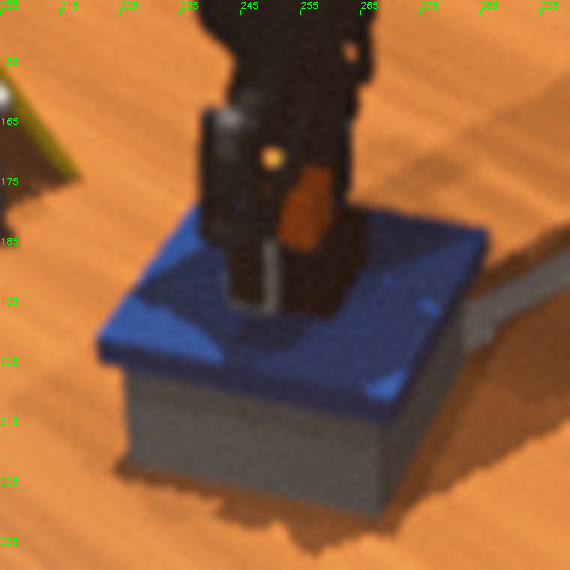

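Fingers sit on both sides of the collar, with no contact force. Closing on it.

{"method": "play_rows", "body": {
  "increments": [
    {"travel": [0,0,0],"spin": 0,"grip": 0},
    {"travel": [0,0,0],"spin": 0,"grip": 0},
    {"travel": [0,0,0],"spin": 0,"grip": 0},
    {"travel": [0,0,0],"spin": 0,"grip": 0},
    {"travel": [0,0,0],"spin": 0,"grip": 0},
    {"travel": [0,0,0],"spin": 0,"grip": 0}
  ],
  "grip_force": 60
}}

```text
time_s: 24.92
eef_pos: [0.5236, -0.0039, 0.0988]
eef_rot: [-1.54, -0.364, 0.364]
ft_force: [-1.6, 0.2, 5.6]
finger_gap: 0.0467
```

```bash
python3 go.py .5238 -.0042 .098 .464; python3 look.py scene n5 205 145 95 95 6
```

```text
t 24.925 pos [ 0.5236 -0.0039  0.0988] yaw 0.4641 tilt 0.02 gap 0.0467 F [-1.62  0.25  5.57] q6 -0.49
spin 0.0 travel after spin [ 0.0001  0.0019 -0.0008]
```

View pics/n5.png

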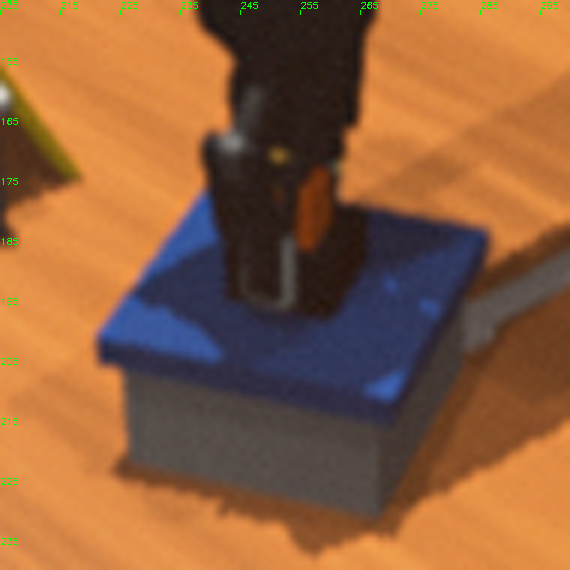

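Collar gripped (46.7 mm reading, consistent with the other grips reading about 1 mm low). Lifting slowly.

{"method": "play_rows", "body": {
  "increments": [
    {"travel": [0,-0.005,0],"spin": 0,"grip": 0},
    {"travel": [0,-0.007,0],"spin": 0,"grip": 0},
    {"travel": [0,-0.008,0],"spin": 0,"grip": 0},
    {"travel": [0,-0.01,0],"spin": 0,"grip": 0},
    {"travel": [0,0,0],"spin": 0,"grip": 0}
  ]
}}

```text
time_s: 25.6
eef_pos: [0.5237, -0.0039, 0.1107]
eef_rot: [-1.54, -0.365, 0.363]
ft_force: [-0.3, -0.2, -1.3]
finger_gap: 0.0469
```

```bash
python3 go.py .5238 -.0042 .098 .464; python3 look.py scene n6 205 145 95 95 6
```

```text
t 25.6 pos [ 0.5237 -0.0039  0.1107] yaw 0.4642 tilt 0.04 gap 0.0469 F [-0.27 -0.24 -1.25] q6 -0.49
spin 0.0 travel after spin [-0.0001  0.0318 -0.0007]
```

View pics/n6.png

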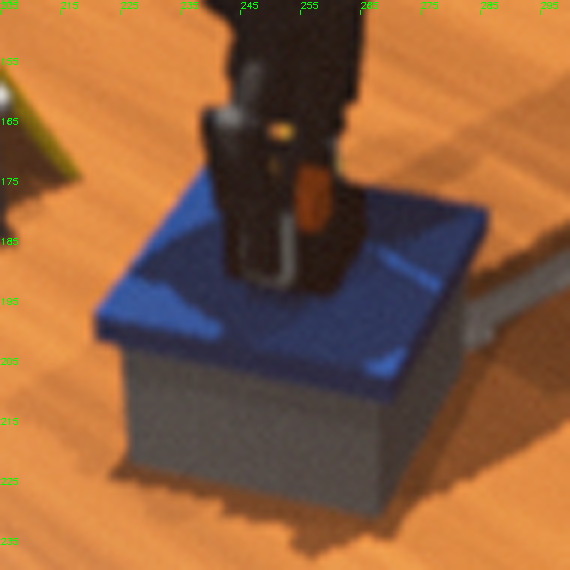

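The outer lid rises and the knob stays put (it is shorter above the collar). The load is about one lid. Continuing up.

{"method": "play_rows", "body": {
  "increments": [
    {"travel": [0,-0.015,0],"spin": 0,"grip": 0},
    {"travel": [0,-0.025,0],"spin": 0,"grip": 0},
    {"travel": [0,-0.03,0],"spin": 0,"grip": 0},
    {"travel": [0,-0.035,0],"spin": 0,"grip": 0},
    {"travel": [0,-0.035,0],"spin": 0,"grip": 0},
    {"travel": [0,-0.03,0],"spin": 0,"grip": 0},
    {"travel": [0,-0.02,0],"spin": 0,"grip": 0},
    {"travel": [0,-0.008,0],"spin": 0,"grip": 0},
    {"travel": [0,0,0],"spin": 0,"grip": 0},
    {"travel": [0,0,0],"spin": 0,"grip": 0}
  ]
}}

```text
time_s: 26.9
eef_pos: [0.5231, -0.0039, 0.1891]
eef_rot: [-1.54, -0.363, 0.365]
ft_force: [1.1, 0.2, -2.0]
finger_gap: 0.0474
```

```bash
python3 go.py .5238 -.0042 .098 .464; python3 look.py scene n7 135 100 170 130 4; python3 look.py top n8 280 150 230 150 3
```

```text
t 26.9 pos [ 0.5231 -0.0039  0.1891] yaw 0.4642 tilt 0.05 gap 0.0474 F [ 1.07  0.22 -2.  ] q6 -0.49
spin 0.0 travel after spin [ 0.0012  0.2277 -0.0014]
```

View pics/n7.png

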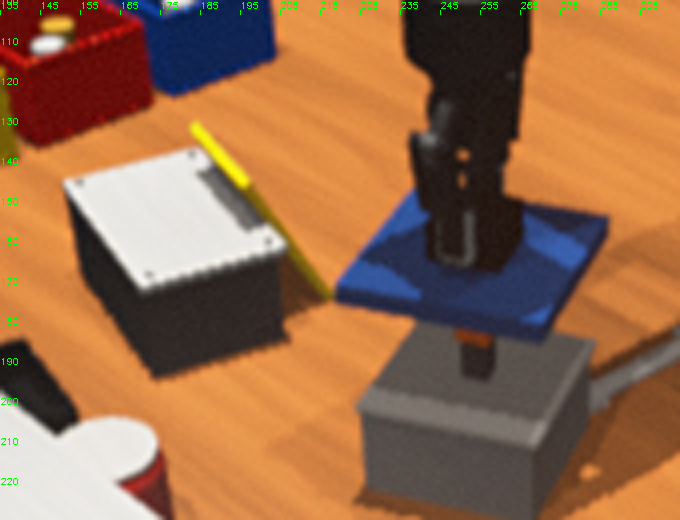

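View pics/n8.png

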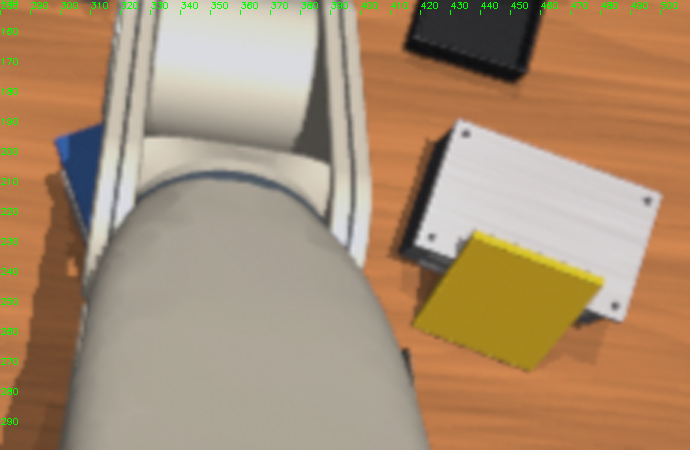

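The inner lid looks flat on the tin, with its knob below the raised blue lid (scene (252,167)). The board still leans at (193,131)–(217,174). One numeric check, then hand in.

```bash
python3 - <<'E'
from fit import *
S=lambda p:full(p,135,100,4)
print("inner flange fit",fit(.124,.124,.069,[("scene",S([(357,405),(535,445),(597,342)]))],.464))
print("outer top fit",fit(.134,.134,.163,[("scene",S([(335,288),(545,328),(609,217)]))],.464))
E
python3 go.py .5238 -.0042 .1891 .464
```

```text
inner flange fit (array([ 5.22961632e-01, -4.37110972e-04,  4.49854653e-01]), np.float64(0.3907363782951499))
outer top fit (array([0.52525307, 0.00172848, 0.48002399]), np.float64(0.13499012105113448))
t 27.0 pos [ 0.5232 -0.0039  0.1891] yaw 0.4642 tilt 0.05 gap 0.047 F [-0.15  1.37 -0.87] q6 -0.49
spin 0.0 travel after spin [ 0.0011 -0.     -0.0013]
```

{"method": "play_rows", "body": {
  "increments": [
    {"travel": [0,0,0],"spin": 0,"grip": 0},
    {"travel": [0,0,0],"spin": 0,"grip": 0},
    {"travel": [0,0,0],"spin": 0,"grip": 0},
    {"travel": [0,0,0],"spin": 0,"grip": 0}
  ]
}}

```text
time_s: 27.5
eef_pos: [0.5234, -0.0039, 0.1895]
eef_rot: [-1.54, -0.364, 0.364]
ft_force: [0.9, 0.6, -2.0]
finger_gap: 0.0468
```

```bash
python3 -c "
from cell import arm
print(arm.finish_job())"
```

```text
the job is handed in; nothing more can be done
None
```

The job is done and handed in at about 27.5 s; the hand-in gives no verdict.

- **Board:** I pulled the yellow board out of the tin and set its lower edge on the bench. I then tipped it against the cabinet's top front edge and let go. It leans at about 0.43 rad by image measurement (limits 0.08 to 0.65), and it was still leaning in the last pictures.
- **Lids on the tin:** I carried the nested lids by the orange knob and lowered them until the tin took their weight. The wrist force went from −4.7 to +0.7 N at the predicted height. I then opened the gripper and let go of the knob.
- **Outer lid:** I lifted the blue lid alone by its black collar. It is held level about 148 mm up over the tin, clear of the knob top at about 126 mm. The wrist force was about −2 N, roughly the weight of the outer lid alone.
- **Inner lid:** The last scene picture shows it flat on the tin. Its fitted centre is within about 2 mm of the tin's in the same camera.

**Disagreements:** The scene and top cameras differed by 2 to 6 mm in y, so I compared positions within one camera only. The scene fit put the held lid about 4 mm off the tin's centre, which I take to be that camera's error with height. I saw no contact with any bystander, but I did not measure their positions at the end.

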